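# Set the bench hold-down and lock it with its jam nut

### The job

Set the bench hold-down on the board: loosen its jam nut by swinging the lever at least an eighth of a turn counter-clockwise, then turn the adjuster screw's bar knob clockwise until the rubber foot presses firmly on the board (about 28 N) without denting it. Then swing the jam nut's lever back until it is fully tight and let go; leave the other things on the bench where they are.

Things in the scene. Friction and masses are not known exactly. Their poses are not given: they have to be found in the camera images.
- stand: hold-down: blue iron C-frame bolted to the bench. Origin at bench height on the vertical screw axis; own x runs from the screw to the column. Base plate and 60 mm wide column at 100 to 230 mm along +x; a 40 mm wide arm ends in a 52 mm round boss about the screw axis. Nothing of the frame itself is higher than 108 mm
- nut_post (a point): centre (148 mm above the bench) of the upright steel post, 16 mm round, top at 168 mm, at the end of the jam nut's flat lever arm (12 mm wide, at 110 to 118 mm height). The nut is a hexagon on top of the boss, 108 to 120 mm high. The post moves on a level circle of 85 mm radius round the screw axis; counter-clockwise seen from above loosens. The nut stays where it is left
- jam_nut (a joint): turn of the jam nut in rad: 0 fully tight (end stop), growing as it is loosened, counter-clockwise from above, up to 1.25 (end stop). It drags with 0.40 N m throughout and bites over the last 0.4 rad, where tightening takes up to 0.7 N m (8 N at the post). Below 0.2 it counts as tight and clamps the screw; above 0.5 the screw turns freely
- knob (a point): centre of the steel bar knob on top of the adjuster screw: a bar 50 mm long (own x), 14 mm wide, 26 mm high, z up, turning with the screw on the screw axis. At the start this centre is 160 to 161 mm above the bench; there are 20 mm or more of bare screw between bar and nut
- adjuster (a joint): turn of the adjuster screw in rad, 0 to 4.6 (end stops), growing clockwise seen from above; knob and foot sink 2.5 mm per rad (quick thread). With the nut loose it turns against 0.14 N m of friction and stays where it is left. Once the foot meets the board, thrust builds by about 55 N per rad and the torque rises by 0.0025 N m per newton (0.07 N m at 28 N)
- foot: rubber foot under the screw, a 34 mm disc; moves up and down with the screw, does not turn. Its underside is 52 mm above this origin. Under it lies a loose wooden board (200 by 70 by 22 mm) on plywood packing; the gap to it is 1 to 6 mm at the start, not measured: where foot and board meet must be felt. 16 to 40 N on the board is right, over 50 N dents it
- mallet: bystander: rubber mallet lying on the bench, handle 200 mm along its own -x, head 64 mm high; origin under the head end
- glue: bystander: white glue bottle, 56 mm round, 160 mm tall, origin under its base
- tape: bystander: roll of tape lying flat, 90 mm across, 24 mm high, origin under its centre
- offcut: bystander: wooden offcut, 90 by 45 by 30 mm, origin under its centre

How it is judged:
By the outcome, as a careful person would: the job done as asked, in the order asked, and still so for the second after the job is handed in, with the robot touching nothing.
It also fails if it takes over 72 s, if anything falls off the work surface, if the arm or the gripper's body presses on something with over 40 N, if the wrist force passes 120 N, or if a joint passes its speed limit or range.

### The arm

A 7-joint arm with a two-finger parallel gripper is mounted at the origin on the work surface. World frame = base frame: x ahead of the robot, y to its left, z up, the work surface at z = 0. Lengths are in mm, angles in rad, forces in N, time in s.
With the tool pointing down it reaches from about 425 to 875 mm from the base axis. Payload 4.7 kg.
Tool frame: the origin (TCP) lies at the very end of the fingers, on their centre line; the grasp point (between the pads) lies 19 mm behind it (grasp_offset is the distance from the TCP to the grasp point, in mm); z points along the fingers, y is the line along which they close (so a half turn about z gives the same grasp; the last joint's range is limited). The gripper opens to 87 mm and grips with 3 to 60 N. Pads are 19 mm wide; open, the fingers measure 117 mm over their backs; the gripper's body (75 mm by 190 mm) begins 51 mm behind the grasp point.
Start: joints at [1.314, 0.321, -0.07, 1.45, 0.023, 1.371, -0.057], TCP at [173.855, -626.339, 222.587] pointing down, gripper open.
Joint ranges: [-2.86, 2.86], [-0.3, 2.09], [-1.38, 1.24], [0.06, 2.45], [-1.56, 4.7], [0.09, 2.05], [-2.69, 2.69]. Speed limits (rad/s): [2.57, 2.57, 3.14, 3.14, 3.14, 3.14, 3.14].

### API

Orientations are given as a rotation vector (axis times angle).
In Python, from bench import sense, camera, sign_off, grasp_offset gives the robot as it stands.
- The arm moves only by the shell command python3 -m pendant 'ROWS' [FORCE]. ROWS is text: rows parted by semicolons, each of 5 numbers parted by spaces: the shift along the world's x, y, z in mm, then the turn about the world's z in rad, then the opening in per cent of the stroke, from 0 (shut) to 100 (fully open). In form: x y z yaw fingers; .... A call has exactly 5 rows; each row shifts and turns the commanded pose from where the row before left it; what a row does not reach is not made up. A row lasts 1/12 s, in which the tool goes at most 41.7 mm and 7.16 degrees, less where a joint would pass 70% of its speed; a pose out of reach is approached as far as the arm can. A call with a gripper value outside its range is refused whole. The fingers move at their own pace and stop on an object; FORCE is the grip in N (left out, the last holds). Time passes only in rows, so rows that do not move let the fingers close, or fill a call up. It gives the time, the measured TCP pose, the force, the opening and the grip force at its end, in the units of the state.
- sense(): the state, without advancing time (a new reading comes with each control period).
- camera(name): name is "scene" or "top" or "wrist"; returns a dict with "pixels" (400x640x3 uint8, red, green, blue), "fx", "fy", "cx", "cy" (pixels), "distortion" ([k1, k2, p1, p2, k3] as OpenCV has them; the pictures are not rectified), "extrinsics" (4x4, takes a point from world to camera coordinates); the wrist camera has in their place "mount" (4x4, takes a point from camera to tool coordinates, whose origin is the TCP and whose axes are the flange's). Camera axes: x right, y down, z forward; pixel columns grow to the right and rows downward; lengths in mm; the calibration is good to about 2 mm. A picture is of the moment at which its call begins: read the wrist's pose just before it. There is no depth.
- sign_off(): hands the job in; it is judged then, once.
The state is a dict: "t": time; "joints": joint angles; "qvel": joint speeds; "joint_efforts": joint torques, N m; "tool_pos": TCP position; "ee_rot": TCP orientation; "wrist_force": force on the tool from outside, world axes, zero at the start; "ft_torque": the same for the moment, N m; "opening": finger opening in mm; "grip_force": force on a finger pad.
Only numpy, scipy, OpenCV 4.12 (cv2) and the standard library are available. Lean on these libraries where they do the work, as an engineer would, in place of code of your own. Each camera call takes 0.05 s, during which the arm holds its last target. There are 200 camera calls.

## Working session

There is one attempt and no reset: what is moved stays moved. The work goes in short steps, Python scripts to look and compute and a shell command to move; the robot and the scene stay as the last step left them, time stands still between calls to the robot, and variables do not carry over. Pictures are saved under pics/ and viewed, at most 10 in all, crops included, and the job is handed in when it is done.

```bash
mkdir -p pics; ls; python3 - <<'E'
from bench import sense,camera,grasp_offset
import cv2,numpy as np
print(grasp_offset); s=sense(); print(s)
for n in("scene","top"):
    c=camera(n); cv2.imwrite(f"pics/{n}0.png",c["pixels"][:,:,::-1]); print(n,c["fx"],c["cx"],c["cy"],c["distortion"],np.round(c["extrinsics"],3).tolist())
E
```

```text
pics
18.700000000000003
{'t': 0.0, 'joints': array([ 1.31413007,  0.32179156, -0.07008859,  1.45169243,  0.02258416,
        1.3707684 , -0.05692114]), 'qvel': array([-0.00049518, -0.0011184 ,  0.00027244,  0.00041608,  0.00011099,
        0.00089368,  0.00198794]), 'joint_efforts': array([ 1.49911205e-05, -4.91287529e+01, -4.03597103e-01, -3.12532425e+01,
       -6.38019713e-02,  4.37625451e-02,  1.61838766e-04]), 'tool_pos': array([ 173.66759251, -625.7972565 ,  221.47319009]), 'ee_rot': array([-3.11101780e+00, -4.23787881e-01,  5.23346607e-04]), 'wrist_force': array([ 0.42893204, -0.12554811, -0.98908036]), 'ft_torque': array([-0.02141627, -0.0226847 , -0.0273373 ]), 'grip_force': 0.0, 'opening': 86.9797570401814}
scene 382.34886799580096 324.6218720292595 195.0821938670523 [-0.08563002  0.          0.          0.          0.        ] [[0.408, 0.913, 0.01, -214.643], [0.663, -0.289, -0.691, -297.726], [-0.628, 0.289, -0.723, 1526.681], [0.0, 0.0, 0.0, 1.0]]
top 410.8506452135905 314.9865887769424 197.5236169140477 [-0.00985361  0.          0.          0.          0.        ] [[-0.026, -1.0, 0.004, -8.982], [-0.994, 0.026, -0.102, 580.386], [0.102, -0.007, -0.995, 1199.782], [0.0, 0.0, 0.0, 1.0]]
```

View pics/scene0.png

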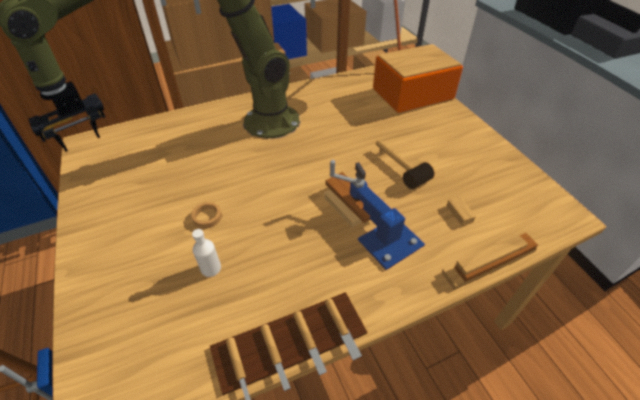

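View pics/top0.png

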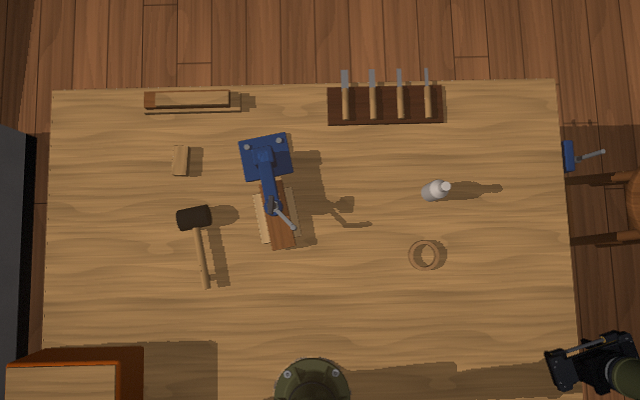

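The stand is at about (270,175) in the top view, with the screw near (272,205) and the lever running to about (293,227). In the scene view the knob is near (360,172) and the post near (333,172). I'll crop closer.

```bash
python3 - <<'E'
import cv2,numpy as np
a=cv2.imread("pics/top0.png")[165:255,235:325]; b=cv2.imread("pics/scene0.png")[145:235,315:405]
cv2.imwrite("pics/crop0.png",np.hstack([cv2.resize(i,(400,400),interpolation=cv2.INTER_CUBIC) for i in(a,b)]))
E
```

```text
(no output)
```

View pics/crop0.png

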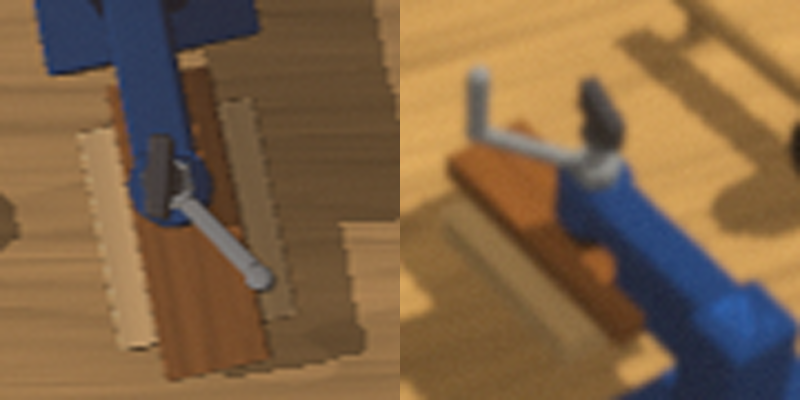

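The crop shows the knob bar in the top view at crop (158,176), about pixel (270.6,204.6), with its long axis nearly along the image column. The post top is at about (293.8,226). In the scene view the post top is at about (332.6,162) and the knob centre at about (360.7,171).

```bash
cat > h.py <<'E'
import numpy as np,cv2
from bench import camera,sense
from scipy.spatial.transform import Rotation as R
def ray(c,p):
    K=np.array([[c["fx"],0,c["cx"]],[0,c["fy"],c["cy"]],[0,0,1]])
    u=cv2.undistortPoints(np.array([[p]],float),K,np.array(c["distortion"]))[0,0]; d=np.array([*u,1.])
    if "mount" in c:
        T=np.eye(4);s=c["s"];T[:3,:3]=R.from_rotvec(s["ee_rot"]).as_matrix();T[:3,3]=s["tool_pos"];M=T@c["mount"]
    else: M=np.linalg.inv(c["extrinsics"])
    return M[:3,3],M[:3,:3]@d
def onz(c,p,z):
    o,d=ray(c,p); return (o+d*(z-o[2])/d[2])[:2]
def wrist(n):
    s=sense();c=camera("wrist");c["s"]=s;cv2.imwrite(n,c["pixels"][:,:,::-1]);return c
E
python3 - <<'E'
from h import *
t=camera("top");s=camera("scene")
f=lambda x,y:(235+x/4.444,165+y/4.444); g=lambda x,y:(315+(x-400)/4.444,145+y/4.444)
k=onz(t,f(158,176),173);print("knob",k,onz(s,g(604,113),160))
p=onz(t,f(262,271),168);print("post",p,onz(s,g(478,72),168),np.linalg.norm(p-k))
print("boss",onz(t,f(171,186),108))
e=onz(t,f(160,137),173)-onz(t,f(157,216),173);print("bar",np.linalg.norm(e),np.arctan2(e[1],e[0]))
x=onz(t,f(140,30),108);print("col",x,np.arctan2(*(x-k)[::-1]))
m=R.from_rotvec(sense()["ee_rot"]).as_matrix();print(m[:,1])
E
```

```text
knob [549.52611595  94.49933715] [553.08701425  99.68221702]
post [491.84828701  34.23604867] [492.8631933   37.98496361] 83.41700000223865
boss [548.72393418  93.07998342]
bar 47.048860194367904 -0.05301116817489273
col [648.44898335 111.16272416] 0.16688163809822254
[ 0.26754338 -0.96354507 -0.0011971 ]
```

```bash
python3 -m pendant '30 27 2 0.02 100;30 27 2 0.02 100;30 27 2 0.02 100;30 27 2 0.02 100;30 27 2 0.02 100' 40;python3 -m pendant '11 35 0 0.03 100;11 35 0 0.03 100;11 35 0 0.03 100;11 35 0 0.03 100;11 35 0 0.03 100'
```

```text
t: 0.62
tool_pos: [324.9, -489.8, 232.6]
ee_rot: [3.087, 0.58, -0.0]
wrist_force: [1.1, -0.3, 0.5]
opening: 87.1
grip_force: 0.0
t: 1.03
tool_pos: [379.0, -314.5, 232.5]
ee_rot: [3.035, 0.811, -0.0]
wrist_force: [1.0, -0.2, 0.6]
opening: 87.1
grip_force: 0.0
```

```bash
python3 -m pendant '11 35 0 0.03 100;11 35 0 0.03 100;11 35 0 0.03 100;11 35 0 0.03 100;11 35 0 0.03 100';python3 -m pendant '11 35 0 0.03 100;11 35 0 0.03 100;11 35 0 0.03 100;11 25 0 0.03 100;0 0 0 0 100'; python3 - <<'E'
from h import *
c=wrist("pics/w1.png");print(c["s"]["joints"],R.from_rotvec(c["s"]["ee_rot"]).as_matrix()[:,1],np.round(c["mount"],3).tolist())
E
```

```text
t: 1.45
tool_pos: [433.9, -139.6, 232.6]
ee_rot: [2.965, 1.036, -0.0]
wrist_force: [0.7, -0.4, 0.7]
opening: 87.1
grip_force: 0.0
t: 1.87
tool_pos: [479.1, -4.3, 233.0]
ee_rot: [-2.891, -1.225, -0.004]
wrist_force: [-0.3, 0.2, 0.6]
opening: 87.0
grip_force: 0.0
[ 0.67161284 -0.0326314  -0.69346885  1.82308778 -0.0240884   1.34169144
 -0.7852767 ] [ 7.18530193e-01 -6.95495614e-01 -4.60857172e-04] [[-0.001, -0.967, -0.255, 69.327], [1.0, -0.0, -0.001, -0.561], [0.001, -0.255, 0.967, -162.044], [0.0, 0.0, 0.0, 1.0]]
```

View pics/w1.png

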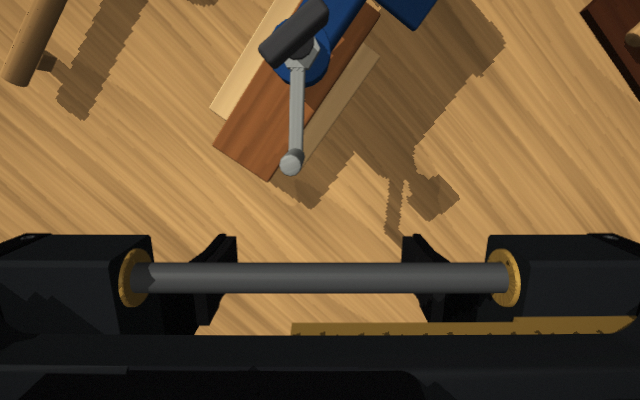

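The wrist view shows the post top at about (290,163), with the lever running up to the nut at about (300,55). The knob bar's top face is centred near (291,30).

```bash
python3 - <<'E'
from h import *
c=wrist("pics/w1b.png")
p=onz(c,(290.5,162),168);k=onz(c,(291,30),173.5);print(c["s"]["tool_pos"],p,k,np.linalg.norm(p-k),np.degrees(np.arctan2(*(p-k)[::-1])))
e=onz(c,(320,5),173.5)-onz(c,(264,56),173.5);print(np.linalg.norm(e),np.arctan2(e[1],e[0]))
print(onz(c,(303,55),120))
E
```

```text
[478.34346897  -7.83584278 232.7293955 ] [491.58758195  34.81081516] [550.42162309  91.46671809] 81.67824517294662 -136.0804692477733
45.084938920543955 -0.08698244101199624
[550.25888272  84.51529236]
```

```bash
python3 -m pendant '7 23 0 0 100;7 23 0 0 100;0 0 -10 0 60;0 0 -20 0 60;0 0 -20 0 60'; python3 -m pendant '0 0 -20 0 60;0 0 -15 0 60;0 0 -10 0 60;0 0 0 0 60;0 0 0 0 60'; python3 - <<'E'
from h import *
c=wrist("pics/w2.png")
E
```

```text
t: 2.38
tool_pos: [492.2, 33.0, 182.3]
ee_rot: [2.899, 1.207, 0.001]
wrist_force: [0.0, -0.5, -1.1]
opening: 73.9
grip_force: 0.0
t: 2.8
tool_pos: [491.7, 33.7, 137.5]
ee_rot: [-2.9, -1.208, 0.001]
wrist_force: [-0.1, 0.2, 0.2]
opening: 52.9
grip_force: 0.0
```

View pics/w2.png

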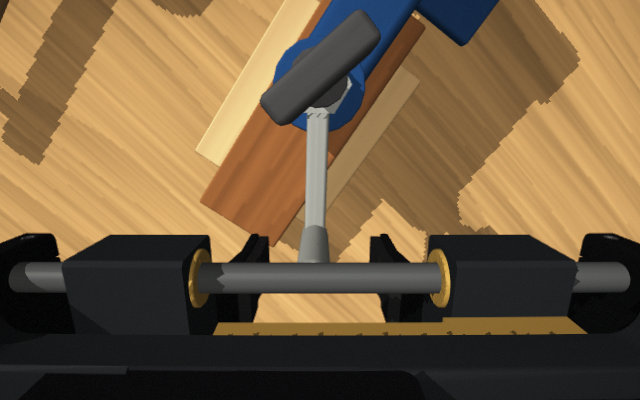

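The post stands between the fingers, at about (314,250), centred within a few mm. Closing now.

```bash
python3 -m pendant '0 0 0 0 15;0 0 0 0 15;0 0 0 0 15;0 0 0 0 15;0 0 0 0 15' 30; python3 -m pendant '0 0 0 0 15;0 0 0 0 15;0 0 0 0 15;0 0 0 0 15;0 0 0 0 15'; python3 - <<'E'
import numpy as np
c=np.array([551,94.5]);a0=np.arctan2(34.5-94.5,491.7-551);r=np.hypot(60,59.3);print(a0,r)
P=[c+85*np.array([np.cos(a0+i*.09),np.sin(a0+i*.09)]) for i in range(12)];print(np.round(np.diff(P,axis=0),1).tolist())
E
```

```text
t: 3.27
tool_pos: [492.1, 34.7, 137.9]
ee_rot: [2.899, 1.21, 0.001]
wrist_force: [-0.8, -0.1, 0.5]
opening: 26.7
grip_force: 0.0
t: 3.68
tool_pos: [491.2, 35.3, 137.6]
ee_rot: [-2.898, -1.211, 0.002]
wrist_force: [-5.0, 2.4, 4.6]
opening: 14.8
grip_force: 30.0
-2.3503269967564435 84.35929113026022
[[5.7, -5.1], [6.1, -4.6], [6.5, -4.0], [6.8, -3.4], [7.1, -2.8], [7.3, -2.1], [7.5, -1.5], [7.6, -0.8], [7.6, -0.1], [7.6, 0.6], [7.5, 1.3]]
```

```bash
python3 -m pendant '5.7 -5.1 0 0.09 15;6.1 -4.6 0 0.09 15;6.5 -4 0 0.09 15;6.8 -3.4 0 0.09 15;7.1 -2.8 0 0.09 15'; python3 -m pendant '7.3 -2.1 0 0.09 15;7.5 -1.5 0 0.09 15;7.6 -0.8 0 0.09 15;7.6 -0.1 0 0.09 15;0 0 0 0 15'
```

```text
t: 4.1
tool_pos: [523.5, 14.5, 137.6]
ee_rot: [-2.552, -1.832, 0.003]
wrist_force: [-5.4, 2.2, 5.5]
opening: 15.0
grip_force: 30.0
t: 4.52
tool_pos: [555.0, 9.5, 137.7]
ee_rot: [2.185, 2.257, 0.0]
wrist_force: [-0.9, -0.9, 3.2]
opening: 15.2
grip_force: 30.0
```

```bash
python3 -m pendant '7.6 0.6 0 0.09 15;7.5 1.3 0 0.09 15;3 0.8 0 0.04 15;0 0 0 0 15;0 0 0 0 15'; python3 -m pendant '0 0 0 0 45;0 0 0 0 45;0 0 0 0 45;0 0 0 0 45;0 0 0 0 45'
```

```text
t: 4.93
tool_pos: [572.5, 11.8, 137.7]
ee_rot: [1.929, 2.477, -0.001]
wrist_force: [-1.3, -1.7, 3.5]
opening: 14.8
grip_force: 30.0
t: 5.35
tool_pos: [572.2, 13.2, 137.5]
ee_rot: [1.927, 2.481, 0.001]
wrist_force: [-0.7, 0.4, -0.3]
opening: 36.8
grip_force: 0.0
```

```bash
python3 -m pendant '0 0 20 0 60;0 0 35 0 60;0 0 37 0.1 60;-2 8 0 0.12 60;-3 10 0 0.12 60'; python3 -m pendant '-3 10 0 0.12 60;-3 11 0 0.12 60;-3 11 0 0.12 60;-3 11 0 0.12 60;-2 10 0 0.12 60';  python3 -m pendant '-2 10 0 0.12 60;0 0 0 0.12 60;0 0 0 0.065 60;0 0 0 0 60;0 0 0 0 60'; python3 - <<'E'
from h import *
c=wrist("pics/w3.png");s=c["s"];print(s["joints"],s["tool_pos"],R.from_rotvec(s["ee_rot"]).as_matrix()[:,1]);t=camera("top");cv2.imwrite("pics/t3.png",cv2.resize(t["pixels"][150:250,210:330,::-1],(720,600),interpolation=3))
E
```

```text
t: 5.77
tool_pos: [569.0, 30.6, 232.3]
ee_rot: [1.472, 2.77, 0.003]
wrist_force: [0.6, -0.6, -0.4]
opening: 51.8
grip_force: 0.0
t: 6.18
tool_pos: [552.9, 84.8, 229.6]
ee_rot: [0.585, 3.086, 0.0]
wrist_force: [-0.4, -0.3, -0.1]
opening: 52.1
grip_force: 0.0
t: 6.6
tool_pos: [551.2, 93.9, 229.5]
ee_rot: [0.122, 3.139, 0.0]
wrist_force: [0.3, 0.5, -0.5]
opening: 52.3
grip_force: 0.0
[ 0.70981884  0.2691469  -1.07898843  1.64262775  0.24110732  1.37492639
  1.09127238] [551.18959432  93.92816265 229.5233675 ] [7.79171456e-02 9.96959807e-01 2.46991752e-04]
```

View pics/w3.png

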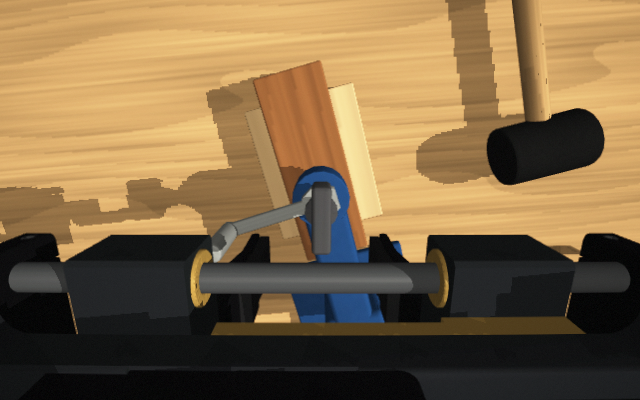

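The knob bar, at about (321,220), is aligned with the finger plane and centred. The lever, with its post at about (215,240), is clear to the side. Descending and gripping.

```bash
python3 -m pendant '0 0 -20 0 60;0 0 -25 0 60;0 0 -25 0 60;0 0 -16 0 60;0 0 0 0 60'; python3 -m pendant '0 0 0 0 10;0 0 0 0 10;0 0 0 0 10;0 0 0 0 10;0 0 0 0 10' 50; python3 -m pendant '0 0 0 0 10;0 0 0 0 10;0 0 0 0 10;0 0 0 0 10;0 0 0 0 10';python3 -c "
from h import *
s=sense();print(s['ft_torque'],s['wrist_force'],s['joints'],R.from_rotvec(s['ee_rot']).as_matrix()[:2,1])"
```

```text
t: 7.12
tool_pos: [548.7, 93.0, 140.1]
ee_rot: [-0.121, -3.133, 0.001]
wrist_force: [-0.6, -0.1, -0.1]
opening: 52.3
grip_force: 0.0
t: 7.53
tool_pos: [551.8, 94.3, 144.6]
ee_rot: [0.119, 3.137, 0.001]
wrist_force: [1.4, 3.6, 1.4]
opening: 26.8
grip_force: 2.4
t: 7.95
tool_pos: [551.9, 95.1, 144.5]
ee_rot: [0.118, 3.138, 0.002]
wrist_force: [0.6, 3.9, 5.4]
opening: 22.5
grip_force: 50.0
[ 0.99718715 -0.29675122 -0.00829473] [0.61109043 3.8822432  5.44545627] [ 0.66601442  0.34526896 -1.04298812  1.75284629  0.31545192  1.2236404
  1.03561626] [0.07511217 0.99717385]
```

```bash
python3 - <<'E'
from h import *
c=camera("wrist");s=camera("scene")
a=cv2.resize(c["pixels"][140:300,220:420,::-1],(500,400),interpolation=3);b=cv2.resize(s["pixels"][130:220,310:377,::-1],(298,400),interpolation=3)
cv2.imwrite("pics/g4.png",np.hstack([a,b]))
E
```

```text
(no output)
```

View pics/g4.png

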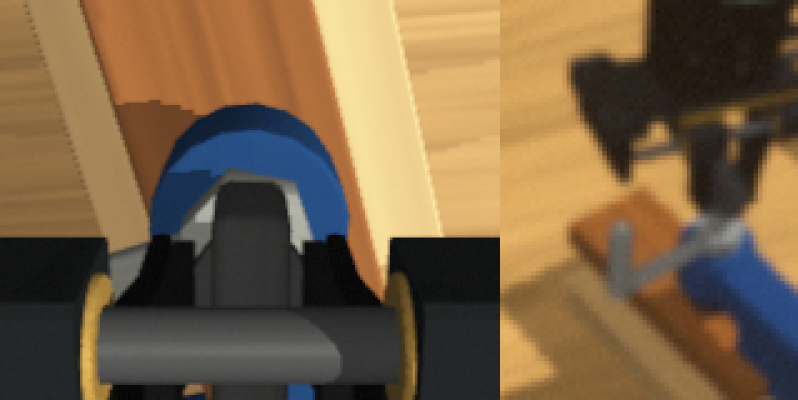

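The bar is aligned at crop x about 215–285, but the tips have closed on a wider round collar below it (about 195–300). That explains the 22.5 mm opening. I'll reopen, rise and regrip.

```bash
python3 -m pendant '0 0 0 0 40;0 0 0 0 40;0 0 0 0 40;0 0 5 0 40;0 0 5 0 40'; python3 -m pendant '0 0 0 0 8;0 0 0 0 8;0 0 0 0 8;0 0 0 0 8;0 0 0 0 8' 50; python3 -m pendant '0 0 0 0 8;0 0 0 0 8;0 0 0 0 8;0 0 0 0 8;0 0 0 0 8';python3 -c "
from h import *
s=sense();print(s['ft_torque'],s['wrist_force'],s['joints'],R.from_rotvec(s['ee_rot']).as_matrix()[:2,1])"
```

```text
t: 8.47
tool_pos: [550.4, 92.9, 153.1]
ee_rot: [-0.12, -3.137, 0.002]
wrist_force: [0.3, 1.1, 0.7]
opening: 34.1
grip_force: 0.0
t: 8.88
tool_pos: [551.1, 95.2, 153.5]
ee_rot: [0.118, 3.139, 0.003]
wrist_force: [0.8, 2.2, -1.2]
opening: 13.8
grip_force: 50.0
t: 9.3
tool_pos: [551.1, 94.9, 153.5]
ee_rot: [0.118, 3.139, 0.002]
wrist_force: [1.9, 4.9, -3.1]
opening: 13.5
grip_force: 50.0
[ 1.18597432 -0.36517625 -0.10466463] [ 1.89870517  4.86385509 -3.09023421] [ 0.67237721  0.33555511 -1.0483319   1.74279001  0.30500515  1.24065385
  1.04328889] [0.07511416 0.99717387]
```

```bash
cat > st.py <<'E'
from h import *
T=[];s=sense();y=R.from_rotvec(s["ee_rot"]).as_matrix()[:2,1]
print("yaw %.3f"%np.arctan2(y[1],y[0]),"tz %.3f"%s["ft_torque"][2],"F",np.round(s["wrist_force"],1),"p",np.round(s["tool_pos"],1),"j7 %.2f"%s["joints"][6],"op %.1f"%s["opening"])
E
python3 -m pendant '0 1.5 0.5 0 8;0 0 0 0 8;0 0 0 0 8;0 0 0 0 8;0 0 0 0 8' 60 >/dev/null; python3 st.py
python3 -m pendant '0 0 0 -0.03 8;0 0 -0.1 -0.03 8;0 0 -0.1 -0.03 8;0 0 -0.1 -0.03 8;0 0 0 -0.03 8' >/dev/null; python3 st.py
python3 -m pendant '0 0 -0.1 -0.03 8;0 0 -0.1 -0.03 8;0 0 -0.1 -0.03 8;0 0 -0.1 -0.03 8;0 0 0 -0.03 8' >/dev/null; python3 st.py
```

```text
yaw 1.495 tz -0.118 F [ 2.2  4.2 -7. ] p [551.   95.1 153.6] j7 1.04 op 13.2
yaw 1.344 tz 0.214 F [ 2.   2.7 -8. ] p [551.   95.4 153.3] j7 0.90 op 13.6
yaw 1.194 tz 0.147 F [ 2.7  4.  -7.7] p [551.   95.6 152.9] j7 0.76 op 13.7
```

```bash

python3 -m pendant '0 0 -0.2 -0.03 8;0 0 -0.2 -0.03 8;0 0 -0.1 -0.03 8;0 0 -0.1 -0.03 8;0 0 0 -0.03 8' >/dev/null; python3 st.py
python3 -m pendant '0 0 -0.2 -0.03 8;0 0 -0.2 -0.03 8;0 0 -0.1 -0.03 8;0 0 -0.1 -0.03 8;0 0 0 -0.03 8' >/dev/null; python3 st.py
python3 -m pendant '0 0 -0.1 -0.03 8;0 0 -0.1 -0.03 8;0 0 -0.1 -0.03 8;0 0 -0.1 -0.03 8;0 0 0 -0.03 8' >/dev/null; python3 st.py
```

```text
yaw 1.045 tz 0.129 F [ 2.5  4.1 -7.9] p [551.2  95.7 152.6] j7 0.62 op 13.8
yaw 0.895 tz 0.168 F [ 1.5  3.7 -6.3] p [551.2  95.9 152.1] j7 0.48 op 13.2
yaw 0.745 tz 0.184 F [ 2.8  5.  -6.4] p [551.4  96.  151.8] j7 0.34 op 14.0
```

```bash
cat >> st.py <<'E'
v=[]
for i in range(5): camera("wrist");v.append(sense()["ft_torque"][2])
print("   t %.2f avg %.3f"%(s["t"],np.mean(v)),np.round(v,3))
E
python3 st.py
python3 -m pendant '0 0 -0.1 -0.03 8;0 0 -0.1 -0.03 8;0 0 -0.1 -0.03 8;0 0 -0.1 -0.03 8;0 0 0 -0.03 8' >/dev/null; python3 st.py
python3 -m pendant '0 0 -0.1 -0.03 8;0 0 -0.1 -0.03 8;0 0 -0.1 -0.03 8;0 0 -0.1 -0.03 8;0 0 0 -0.03 8' >/dev/null; python3 st.py
```

```text
yaw 0.745 tz 0.184 F [ 2.8  5.  -6.4] p [551.4  96.  151.8] j7 0.34 op 14.0
   t 11.80 avg 0.040 [ 0.168  0.059 -0.024 -0.013  0.012]
yaw 0.595 tz 0.120 F [ 2.9  4.2 -6.5] p [551.5  96.1 151.4] j7 0.19 op 13.3
   t 12.47 avg 0.052 [0.102 0.047 0.051 0.041 0.018]
yaw 0.445 tz 0.160 F [ 4.3  4.5 -6.8] p [551.7  96.2 151. ] j7 0.05 op 13.1
   t 13.13 avg 0.067 [0.163 0.071 0.035 0.05  0.016]
```

```bash
sed -i 's/range(5)/range(1)/' st.py
python3 -m pendant '0 0 -0.1 -0.03 8;0 0 -0.1 -0.03 8;0 0 -0.1 -0.03 8;0 0 -0.1 -0.03 8;0 0 0 -0.03 8' >/dev/null; python3 st.py
python3 -m pendant '0 0 -0.1 -0.03 8;0 0 -0.1 -0.03 8;0 0 -0.1 -0.03 8;0 0 -0.1 -0.03 8;0 0 0 -0.03 8' >/dev/null; python3 st.py
python3 -m pendant '0 0 -0.1 -0.03 8;0 0 -0.1 -0.03 8;0 0 -0.1 -0.03 8;0 0 -0.1 -0.03 8;0 0 0 -0.03 8' >/dev/null; python3 st.py
```

```text
yaw 0.295 tz 0.191 F [ 4.   5.1 -6.4] p [551.8  96.3 150.7] j7 -0.09 op 13.8
   t 13.80 avg 0.125 [0.125]
yaw 0.145 tz 0.171 F [ 4.6  3.9 -6.4] p [552.1  96.3 150.5] j7 -0.24 op 13.3
   t 14.27 avg 0.170 [0.17]
yaw -0.005 tz 0.226 F [ 5.4  4.6 -5.9] p [552.2  96.3 150.2] j7 -0.38 op 13.6
   t 14.73 avg 0.151 [0.151]
```

```bash

python3 -m pendant '0.3 0.3 -0.1 -0.03 8;0.3 0.3 -0.1 -0.03 8;0 0 -0.1 -0.03 8;0 0 -0.1 -0.03 8;0 0 0 -0.03 8' >/dev/null; python3 st.py
python3 -m pendant '0 0 -0.1 -0.02 8;0 0 -0.1 -0.02 8;0 0 0 -0.03 8;0 0 0 -0.03 8;0 0 0 -0.03 8' >/dev/null; python3 st.py
```

```text
yaw -0.155 tz 0.223 F [ 4.2  3.5 -4.4] p [552.5  96.4 149.9] j7 -0.53 op 13.5
   t 15.20 avg 0.192 [0.192]
yaw -0.286 tz 0.295 F [ 4.9  3.9 -3.3] p [552.6  96.3 149.6] j7 -0.65 op 13.4
   t 15.67 avg 0.231 [0.231]
```

```bash
python3 - <<'E'
import numpy as np
from scipy.optimize import curve_fit
d=[(1.194,.147),(1.045,.129),(.895,.168),(.745,.184),(.745,.168),(.595,.12),(.595,.102),(.445,.16),(.445,.163),(.295,.191),(.295,.125),(.145,.171),(.145,.17),(-.005,.226),(-.005,.151),(-.155,.223),(-.155,.192),(-.286,.295),(-.286,.231)]
x,y=np.array(d).T
f=lambda x,b,c:b+.1375*np.maximum(c-x,0)
p,C=curve_fit(f,x,y,[.15,.3]);print(p,C.diagonal()**.5,"N",55*(p[1]+.286))
p,C=curve_fit(lambda x,c:f(x,.14,c),x,y,[.3]);print(p,C**.5,"N",55*(p[0]+.286))
E
python3 st.py
```

```text
[0.149      0.35152727] [0.00995189 0.09976536] N 35.06399981803961
[0.41698182] [[0.06831493]] N 38.66400003486329
yaw -0.288 tz 0.231 F [ 3.6  3.4 -3.5] p [552.6  96.3 149.6] j7 -0.65 op 13.6
   t 15.72 avg 0.110 [0.11]
```

```bash

python3 -m pendant '0 0 0 0.03 8;0 0 0 0.03 8;0 0 0.1 0.03 8;0 0 0.1 0.03 8;0 0 0 0 8' >/dev/null; python3 st.py
python3 -m pendant '0 0 0 0 8;0 0 0 0 8;0 0 0 0 8;0 0 0 0 8;0 0 0 0 8' >/dev/null; python3 st.py
```

```text
yaw -0.164 tz 0.009 F [ 3.4  3.1 -3.7] p [552.5  96.4 149.8] j7 -0.53 op 13.5
   t 16.18 avg 0.122 [0.122]
yaw -0.165 tz 0.130 F [ 4.5  4.  -4.4] p [552.5  96.4 149.8] j7 -0.53 op 13.5
   t 16.65 avg 0.134 [0.134]
```

```bash

python3 -m pendant '0 0 0 0.03 8;0 0 0 0.03 8;0 0 0.1 0.03 8;0 0 0.1 0.03 8;0 0 0.1 0.03 8' >/dev/null; python3 st.py
python3 -m pendant '0 0 0.1 0.03 8;0 0 0.1 0.03 8;0 0 0.1 0.03 8;0 0 0.1 0.03 8;0 0 0 0.03 8' >/dev/null; python3 st.py
python3 -m pendant '0 0 0.1 0.03 8;0 0 0.1 0.03 8;0 0 0.1 0.03 8;0 0 0.1 0.03 8;0 0 0 0.03 8' >/dev/null; python3 st.py
python3 -m pendant '0 0 0.1 0.03 8;0 0 0.1 0.03 8;0 0 0.1 0.03 8;0 0 0.1 0.03 8;0 0 0 0.03 8' >/dev/null; python3 st.py
python3 -m pendant '0 0 0.1 0.03 8;0 0 0.1 0.03 8;0 0 0.1 0.03 8;0 0 0.1 0.03 8;0 0 0 0.03 8' >/dev/null; python3 st.py
```

```text
yaw -0.014 tz -0.077 F [ 3.   3.5 -4.8] p [552.4  96.4 150.1] j7 -0.39 op 13.3
   t 17.12 avg 0.016 [0.016]
yaw 0.136 tz -0.130 F [ 2.7  3.8 -3.5] p [552.1  96.4 150.4] j7 -0.25 op 13.9
   t 17.58 avg -0.047 [-0.047]
yaw 0.285 tz -0.131 F [ 2.3  3.7 -3.8] p [551.9  96.3 150.6] j7 -0.10 op 13.5
   t 18.05 avg -0.033 [-0.033]
yaw 0.435 tz -0.134 F [ 2.6  3.6 -4.4] p [551.8  96.3 150.9] j7 0.04 op 13.7
   t 18.52 avg -0.069 [-0.069]
yaw 0.584 tz -0.128 F [ 3.1  3.4 -4. ] p [551.6  96.2 151.3] j7 0.18 op 13.4
   t 18.98 avg -0.071 [-0.071]
```

```bash
sed -i '/^v=/,$d' st.py
python3 -m pendant '0 0 -0.1 -0.03 8;0 0 -0.1 -0.03 8;0 0 -0.1 -0.03 8;0 0 -0.1 -0.03 8;0 0 0 -0.03 8' >/dev/null; python3 st.py
python3 -m pendant '0 0 -0.1 -0.02 8;0 0 0 -0.02 8;0 0 -0.1 -0.02 8;0 0 0 -0.02 8;0 0 0 -0.02 8' >/dev/null; python3 st.py
python3 -m pendant '0 0 -0.1 -0.02 8;0 0 0 -0.02 8;0 0 -0.1 -0.02 8;0 0 0 -0.02 8;0 0 0 -0.02 8' >/dev/null; python3 st.py
python3 -m pendant '0 0 -0.1 -0.02 8;0 0 0 -0.02 8;0 0 -0.1 -0.02 8;0 0 0 -0.02 8;0 0 0 -0.02 8' >/dev/null; python3 st.py
python3 -m pendant '0 0 -0.1 -0.02 8;0 0 0 -0.02 8;0 0 -0.1 -0.02 8;0 0 0 -0.02 8;0 0 0 -0.02 8' >/dev/null; python3 st.py
python3 -m pendant '0 0 -0.1 -0.02 8;0 0 0 -0.02 8;0 0 -0.1 -0.02 8;0 0 0 -0.02 8;0 0 0 -0.02 8' >/dev/null; python3 st.py
python3 -m pendant '0 0 -0.1 -0.02 8;0 0 0 -0.02 8;0 0 -0.1 -0.02 8;0 0 0 -0.02 8;0 0 0 -0.02 8' >/dev/null; python3 st.py
```

```text
yaw 0.432 tz 0.174 F [ 2.4  4.2 -4.6] p [551.8  96.3 150.9] j7 0.04 op 13.5
yaw 0.333 tz 0.167 F [ 3.1  4.4 -3.9] p [551.9  96.3 150.8] j7 -0.06 op 13.4
yaw 0.233 tz 0.177 F [ 3.2  3.7 -4.8] p [552.   96.3 150.6] j7 -0.15 op 13.7
yaw 0.133 tz 0.150 F [ 3.6  3.8 -4. ] p [552.1  96.3 150.4] j7 -0.25 op 13.7
yaw 0.033 tz 0.234 F [ 3.3  4.6 -4.6] p [552.2  96.3 150.2] j7 -0.34 op 13.2
yaw -0.067 tz 0.210 F [ 5.   4.4 -4.8] p [552.3  96.3 150. ] j7 -0.44 op 13.4
yaw -0.167 tz 0.163 F [ 4.8  4.7 -5.7] p [552.4  96.4 149.9] j7 -0.54 op 13.6
```

```bash
cat > fit.py <<'E'
import numpy as np,sys
from scipy.optimize import curve_fit
d=[(1.194,.147),(1.045,.129),(.895,.168),(.745,.184),(.595,.12),(.445,.16),(.295,.191),(.145,.171),(-.005,.226),(-.155,.223),(-.286,.295),(.432,.174),(.333,.167),(.233,.177),(.133,.15),(.033,.234),(-.067,.21),(-.167,.163)]+eval(sys.argv[1])
x,y=np.array(d).T
f=lambda x,b,c:b+.1375*np.maximum(c-x,0)
p,C=curve_fit(f,x,y,[.15,.3]);print(p,C.diagonal()**.5,"resid",np.std(y-f(x,*p)))
E
python3 fit.py "[]"
python3 -m pendant '0 0 -0.1 -0.02 8;0 0 0 -0.02 8;0 0 -0.1 -0.02 8;0 0 0 -0.02 8;0 0 0 -0.02 8' >/dev/null; python3 st.py
```

```text
[0.15457143 0.37974498] [0.01118307 0.10403954] resid 0.02789548766553048
yaw -0.267 tz 0.266 F [ 4.2  4.  -5.1] p [552.6  96.3 149.7] j7 -0.63 op 13.7
```

```bash

python3 -m pendant '0 0 0 0 45;0 0 0 0 45;0 0 0 0 45;0 0 0 0 45;0 0 0 0 45'
python3 -m pendant '0 0 20 0 45;0 0 32 0 45;0 0 32 0 45;3 -10 0 0.07 45;3 -13 0 0.09 45'
python3 -m pendant '3 -13 0 0.09 45;3 -13 0 0.09 45;4 -15 0 0.09 45;4 -15 0 0.09 45;0 -4 0 0 45'
python3 -m pendant '0 0 0 0 45;0 0 0 0 45;0 0 0 0 45;0 0 0 0 45;0 0 0 0 45' >/dev/null; python3 st.py
python3 -c "
from h import *
wrist('pics/w5.png')"
```

```text
t: 22.78
tool_pos: [551.5, 95.3, 149.5]
ee_rot: [2.496, 1.907, -0.002]
wrist_force: [-1.0, 0.4, -0.1]
opening: 36.2
grip_force: 0.0
t: 23.2
tool_pos: [558.8, 74.4, 236.3]
ee_rot: [2.326, 2.106, 0.005]
wrist_force: [-0.9, 0.5, -0.7]
opening: 39.0
grip_force: 0.0
t: 23.62
tool_pos: [572.1, 9.3, 233.2]
ee_rot: [1.923, 2.483, -0.003]
wrist_force: [0.3, -0.5, 0.3]
opening: 39.0
grip_force: 0.0
yaw 0.256 tz -0.063 F [-0.4 -0.   0.2] p [571.6  14.2 233.6] j7 0.06 op 39.2
```

View pics/w5.png

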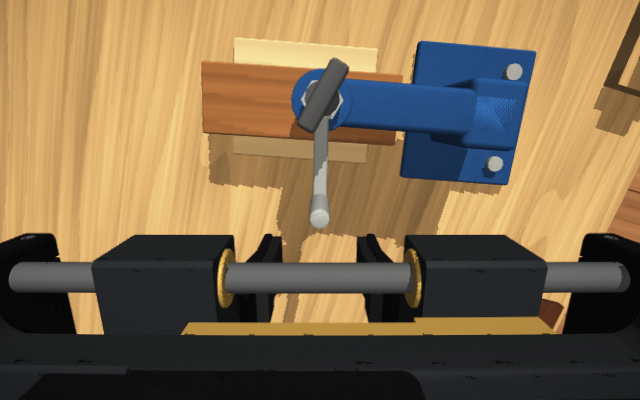

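The post top at (319,217) is centred between the fingers, and the knob bar at about (325,95) has turned with the screw. Gripping the post again.

```bash

python3 -c "
from h import *
c=wrist('pics/w6.png');a,b=onz(c,(309,120),166),onz(c,(338,65),166);e=b-a;print('bar',np.linalg.norm(e),np.arctan2(e[1],e[0])%np.pi,'post',onz(c,(319.5,217),168))"
python3 -m pendant '0 0 -20 0 45;0 0 -25 0 45;0 0 -25 0 45;0 0 -20 0 45;0 0 -6 0 45'
python3 -m pendant '0 0 0 0 15;0 0 0 0 15;0 0 0 0 15;0 0 0 0 15;0 0 0 0 15' 40
python3 -m pendant '0 0 0 0 15;0 0 0 0 15;0 0 0 0 15;0 0 0 0 15;0 0 0 0 15'
```

```text
bar 39.635871174354946 1.3233858618507006 post [571.42487639  14.48221252]
t: 24.55
tool_pos: [569.5, 12.9, 134.2]
ee_rot: [-1.918, -2.483, 0.005]
wrist_force: [-1.0, -0.7, 0.2]
opening: 39.4
grip_force: 0.0
t: 24.97
tool_pos: [572.4, 13.1, 138.8]
ee_rot: [1.92, 2.484, 0.001]
wrist_force: [-3.2, -0.3, 2.5]
opening: 16.2
grip_force: 1.7
t: 25.38
tool_pos: [572.2, 13.0, 138.7]
ee_rot: [1.92, 2.485, 0.001]
wrist_force: [-1.5, -0.0, 7.1]
opening: 15.1
grip_force: 40.0
```

```bash

python3 -m pendant '-3 -0.8 0 -0.04 15;-7.5 -1.3 0 -0.09 15;-7.6 -0.6 0 -0.09 15;-7.6 0.1 0 -0.09 15;-7.6 0.8 0 -0.09 15'
python3 -m pendant '-7.5 1.5 0 -0.09 15;-7.3 2.1 0 -0.09 15;-7.1 2.8 0 -0.09 15;-6.8 3.4 0 -0.09 15;-6.5 4 0 -0.09 15'
python3 -m pendant '-6.1 4.6 0 -0.09 15;-5.7 5.1 0 -0.09 15;0 0 0 0 15;0 0 0 0 15;0 0 0 0 15'
```

```text
t: 25.8
tool_pos: [540.3, 11.6, 138.7]
ee_rot: [2.378, 2.048, 0.006]
wrist_force: [2.9, 0.9, 1.7]
opening: 14.8
grip_force: 40.0
t: 26.22
tool_pos: [505.1, 25.3, 138.7]
ee_rot: [2.776, 1.466, 0.007]
wrist_force: [3.4, 0.2, 1.3]
opening: 14.7
grip_force: 40.0
t: 26.63
tool_pos: [492.3, 36.0, 138.6]
ee_rot: [-2.894, -1.222, -0.003]
wrist_force: [-1.3, 2.1, 6.9]
opening: 15.1
grip_force: 40.0
```

```bash

python3 -m pendant '-0.7 0.7 0 -0.01 15;-0.7 0.7 0 -0.01 15;-0.7 0.7 0 0 15;-0.7 0.7 0 0 15;0 0 0 0 15'|sed -n 2,4p
python3 -m pendant '-0.7 0.7 0 0 15;-0.7 0.7 0 0 15;-0.7 0.7 0 0 15;-0.7 0.7 0 0 15;0 0 0 0 15'|sed -n 2,4p
```

```text
tool_pos: [491.2, 37.1, 138.7]
ee_rot: [2.905, 1.189, 0.008]
wrist_force: [5.1, -0.7, 3.7]
tool_pos: [489.4, 39.0, 138.7]
ee_rot: [2.905, 1.187, 0.011]
wrist_force: [7.9, -1.4, 1.8]
```

```bash

python3 -m pendant '-0.7 0.8 0 0 15;-0.7 0.8 0 0 15;-0.7 0.8 0 0 15;-0.7 0.8 0 0 15;0 0 0 0 15'|sed -n 2,5p
python3 -m pendant '-0.7 0.8 0 0 15;-0.7 0.8 0 0 15;-0.7 0.8 0 0 15;-0.7 0.8 0 0 15;0 0 0 0 15'|sed -n 2,5p
```

```text
tool_pos: [488.1, 40.6, 138.7]
ee_rot: [2.904, 1.183, 0.014]
wrist_force: [13.1, -5.1, -2.8]
opening: 14.7
tool_pos: [487.8, 40.6, 138.7]
ee_rot: [2.9, 1.179, 0.02]
wrist_force: [21.2, -11.5, -8.3]
opening: 14.8
```

```bash

python3 -m pendant '0.7 -0.8 0 0 15;0.3 -0.3 0 0 15;0 0 0 0 45;0 0 0 0 45;0 0 0 0 45'|sed -n 2,5p
python3 -m pendant '0 0 0 0 45;0 0 0 0 45;0 0 20 0 45;0 0 35 0 45;0 0 35 0 45'
python3 -m pendant '-15 -25 10 0 45;-15 -25 10 0 45;-10 -15 0 0 45;0 0 0 0 45;0 0 0 0 45'
python3 - <<'E'
from h import *
c=wrist("pics/w7.png");print(c["s"]["tool_pos"])
E
```

```text
tool_pos: [483.3, 44.0, 138.1]
ee_rot: [2.907, 1.187, 0.005]
wrist_force: [0.9, 0.8, 1.8]
opening: 27.8
t: 29.13
tool_pos: [478.8, 45.8, 226.6]
ee_rot: [-2.905, -1.189, 0.009]
wrist_force: [0.4, -0.0, 0.9]
opening: 39.2
grip_force: 0.0
t: 29.55
tool_pos: [440.2, -19.8, 246.9]
ee_rot: [-2.908, -1.186, 0.002]
wrist_force: [0.5, 0.4, 0.4]
opening: 39.0
grip_force: 0.0
[440.16339018 -19.79489038 246.87860881]
```

View pics/w7.png

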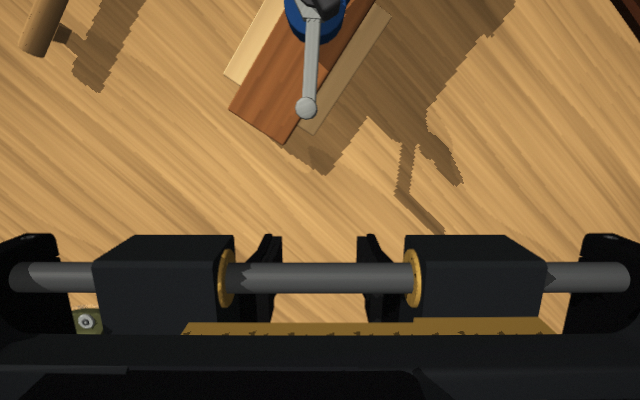

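The view shows the post free at about (307,107), still at its tightened position. I'll check that position against the end stop I felt, then hand in.

```bash
python3 - <<'E'
from h import *
c=wrist("pics/w8.png");p=onz(c,(307,106.5),168);print(p,c["s"]["wrist_force"])
if np.linalg.norm(p-[487.8,40.6])<5:
    from bench import sign_off;print(sign_off())
E
```

```text
[488.94728479  41.56078778] [-0.33922116  0.38864514 -0.70286908]
the job is handed in; nothing more can be done
None
```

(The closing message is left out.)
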